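# Prop the takeaway hatch open on its peg stay

### The arm

A 7-joint arm with a two-finger parallel gripper is mounted at the origin on the work surface. World frame = base frame: x ahead of the robot, y to its left, z up, the work surface at z = 0. Lengths are in mm, angles in rad, forces in N, time in s.
With the tool pointing down it reaches from about 400 to 875 mm from the base axis. Payload 4.4 kg.
Tool frame: the origin (TCP) lies at the centre of the arm's flange, where the gripper is bolted on; the fingertips stand 173 mm ahead of it and the grasp point (between the pads) lies 155 mm ahead of it; z points along the fingers, y is the direction in which the jaws open and shut (so a half turn about z gives the same grasp; the last joint's range is limited). The gripper opens to 85 mm and grips with 20 to 120 N. Pads are 22 mm wide; open, the fingers measure 114 mm over their backs; the gripper's body (76 mm by 85 mm) begins 54 mm behind the grasp point. The pads swing forward as they close: fully open they stand 13 mm farther back than shut.
Start: joints at [-1.19, 0.628, 0.038, 1.517, -0.027, 0.996, -0.02], TCP at [280.837, 586.213, 404.713] pointing down, gripper open.
Joint ranges: [-3.06, 3.06], [-0.37, 2.12], [-1.25, 1.32], [0.18, 2.47], [-1.1, 4.24], [0.23, 1.98], [-2.94, 2.94]. Speed limits (rad/s): [2.57, 2.57, 3.14, 3.14, 3.14, 3.14, 3.14].

### API

Orientations are given as [roll, pitch, yaw] about the fixed x, y, z axes, in that order (R = Rz(yaw) Ry(pitch) Rx(roll)).
In Python, from cell import * gives the robot as it stands. The module is installed in compiled form; this text tells all that it offers.
- The arm moves only by the shell command python3 -m jog 'ROWS'. ROWS is JSON, one flat list of numbers, 5 for each row, row after row: the shift along the tool's x, y, z in mm, then the turn about the tool's z in degrees, then the finger opening in mm, from 0 to 85.4. A call has 1 to 20 rows; each row is the pose to reach, as a shift and turn from the pose commanded when the call began, along the tool's axes at that moment; what a row does not reach only later rows make up. A row lasts 1/12 s, in which the tool goes at most 41.7 mm and 7.16 degrees, less where a joint would pass 70% of its speed; a pose out of reach is approached as far as the arm can. A call with a gripper value outside its range is refused whole. The fingers move at their own pace and stop on an object; the grip force is fixed at half the most. Time passes only in rows, so rows that repeat a pose let the fingers close. It gives the time, the measured TCP pose, the force and the opening at its end, in the units of the state.
- read_state(): the state, without advancing time (a new reading comes with each control period).
- get_image(name): name is "scene" or "top" or "wrist"; returns (picture, depth): 384x512x3 uint8, blue, green, red; 384x512 float32, mm along the optical axis (not along the pixel's ray), 0 where there is no reading.
- camera_params(name): a dict with "K" (3x3 intrinsics, pixels), "T" (4x4, takes a point from camera to world coordinates). Camera axes: x right, y up, looking along -z (the intrinsics and any distortion apply to the point x, -y, -z); pixel columns grow to the right and rows downward; lengths in mm; the calibration is good to about 2 mm. The wrist camera is an equidistant fisheye: a pixel r from the principal point sees the ray r / f radians off the axis. A picture is of the moment at which its call begins: read the wrist's pose just before it. camera_params takes no time and is no camera call; for the wrist camera it gives the pose at the moment of the call.
- finish_job(): hands the job in, once; it reports no verdict.
The state is a dict: "clock": time; "qpos": joint angles; "qd": joint speeds; "tau": joint torques, N m; "eef_pos": TCP position; "tool_rot": TCP orientation; "force": force on the tool from outside, world axes, zero at the start; "torque": the same for the moment, N m; "width": finger opening in mm.
Only numpy, scipy, OpenCV 4.12 (cv2) and the standard library are available. Lean on these libraries where they do the work, as an engineer would, in place of code of your own. Each camera call takes 0.05 s, during which the arm holds its last target.

### The job

Prop the takeaway hatch open: take the brass stay bar by its black knob, push the spring-closed hatch open with it, and set the middle one of the bar's five holes fully down over the brass peg on the sill, then let go. Ease it on by feel without forcing the bar against the peg, and leave the things standing around as they are.

Things in the scene. Friction and masses are not known exactly. Their poses are not given: they have to be found in the camera images.
- hatch: Fixed glazed screen on the counter, 940 mm across, 330 mm tall, with the takeaway hatch in its middle. Origin on the counter under the middle of the hatch; x points out to the customers, y left, z up. Its sill, 50 mm high, spans x -130 to +90, y -260 to +260 mm; the frame's posts (y +-230 mm) and head lie within 23 mm of x = 0. Bar and peg are on the robot's side.
- sash (a joint): Opening angle of the glass sash (aluminium frame, 424 mm wide), rad: 0 shut, growing as it swings out to +x. Its upright hinge axis is at x 20, y 214 mm in the hatch's frame. Spring hinges pull it shut with 0.25 N m at 0 and 0.4 N m at 0.5 rad; it swings shut by itself when not held.
- swivel (a joint): Angle of the stay bar about its upright, free-moving pivot on the sash's bottom rail, rad: 0 with the bar along the sash and pointing away from the hinge, growing as it swings in towards the room. With the sash shut the pivot is at x -32, y 54 mm in the hatch's frame; it swings with the sash.
- stay (a joint): Lift of the stay bar about its pivot, rad: 0 level with the underside 6 mm above the sill, growing as the knob end is lifted, at most 0.7. Free-moving; it drops by its own weight of 0.18 to 0.29 kg and lies at its stop at about -0.008, as low as it goes. Over the peg's top the middle hole needs more than 0.07.
- knob (a point): Centre (half-way up) of the upright black knob, 18 mm across and 40 mm tall, standing on top of the stay bar 272 mm from the bar's pivot, near its free end. The brass bar is 20 mm wide, 5 mm thick and 298 mm long; this point is 22 mm above its top face. x points along the bar from pivot to knob, z up out of its top face.
- middle_hole (a point): Centre, at mid-thickness, of the third of the bar's five round 9.5 mm holes, which lie 114, 142, 170, 198 and 226 mm from the pivot on the line to the knob; this one is 102 mm short of the knob. Axes as the knob. With it fully down on the peg the bar is level and the sash stands at 0.44 to 0.56 rad; the neighbouring holes would give under 0.33 or over 0.63.
- peg_mark (a point): Point on top of the sill where the peg was meant to go (x -60, y -80 mm in the hatch's frame, axes as the hatch). The fixed upright brass peg, 8 mm across, with a flat top 18 mm above the sill, was screwed on by hand on its 30 x 46 mm brass plate: it stands up to 4.5 mm off this point along either axis, differently each time, and must be found by eye or feel.
- bell: Steel call bell on a black foot, 84 mm across, 53 mm tall, on the left part of the sill; origin under its centre. A bystander.
- sprinkles: Amber glass jar with a red lid, 64 mm across, 100 mm tall, on the counter to the right of the stay; origin under its centre. A bystander.
- sauce: Brown sauce bottle with a yellow cap, 60 mm across, 170 mm tall; origin under its centre. A bystander.
- cups: Stack of pink and white paper cups, mouth down, 80 mm across, 135 mm tall; origin under its centre. A bystander.
- spoon_tub: White tub of coloured spoons, 80 mm across, 146 mm tall; origin under its centre. A bystander.
- napkins: Steel napkin box 100 x 120 x 95 mm; origin under its centre. A bystander.
- scoop: Ice-cream scoop lying down, 210 mm long, 55 mm wide, x from handle to bowl; origin on the counter under its middle. A bystander.

How it is judged:
By the outcome, as a careful person would: the job done as asked, in the order asked, and still so for the second after the job is handed in, with the robot touching nothing.
It also fails if it takes over 72 s, if anything falls off the work surface, if the arm or the gripper's body presses on something with over 40 N, if the wrist force passes 120 N, or if a joint passes its speed limit or range.

## Working session

There is one attempt and no reset: what is moved stays moved. The work goes in short steps, Python scripts to look and compute and a shell command to move; the robot and the scene stay as the last step left them, time stands still between calls to the robot, and variables do not carry over. Pictures are saved under pics/ and viewed, and the job is handed in when it is done.

```bash
mkdir -p pics
python3 - <<'E'
from cell import *
import cv2
s=read_state(); print(s)
for n in("scene","top","wrist"):
    im,d=get_image(n); cv2.imwrite(f"pics/{n}0.png",im)
    p=camera_params(n); print(n,p)
E
```

```text
{'clock': 0.0, 'qpos': array([-1.18980984,  0.62933379,  0.03842811,  1.51839788, -0.02701118,
        0.99628321, -0.02003258]), 'qd': array([-5.19724819e-04,  7.53180051e-04, -2.80695365e-05, -9.81909396e-04,
        6.19393880e-04,  1.16367531e-03, -6.92626388e-04]), 'tau': array([-2.04949778e-03, -5.63405442e+01,  1.22533556e+00, -1.93442005e+01,
        1.08605289e-02,  1.01827201e-02,  5.96997438e-06]), 'eef_pos': array([280.67634609, 585.93843663, 403.78695333]), 'tool_rot': array([-3.13968787e+00,  7.63837021e-06,  2.69477803e+00]), 'force': array([ 0.19723637,  0.45439136, -0.99684296]), 'torque': array([-0.00493607, -0.05004659,  0.06711688]), 'width': 85.48592423251092}
scene {'K': array([[480.61917513,   0.        , 253.59723611],
       [  0.        , 480.61917513, 192.45400577],
       [  0.        ,   0.        ,   1.        ]]), 'T': array([[ 6.76717938e-01, -6.06542932e-01,  4.17323021e-01,
         1.07545460e+03],
       [ 7.36170729e-01,  5.65357759e-01, -3.72052768e-01,
        -5.11990721e+02],
       [-1.02708313e-02,  5.58995775e-01,  8.29106889e-01,
         
[... 429 characters left out ...]
04575944e+00],
       [-4.25088601e-03,  1.97533607e-01,  9.80286899e-01,
         1.11783210e+03],
       [ 0.00000000e+00,  0.00000000e+00,  0.00000000e+00,
         1.00000000e+00]])}
wrist {'K': array([[297.31863964,   0.        , 251.28901833],
       [  0.        , 297.31863964, 188.08757935],
       [  0.        ,   0.        ,   1.        ]]), 'T': array([[ 4.31872900e-01, -8.62449425e-01, -2.63944669e-01,
         2.13048357e+02],
       [ 9.01934460e-01,  4.13021024e-01,  1.26205642e-01,
         6.18727908e+02],
       [ 1.68714306e-04, -2.92565589e-01,  9.56245443e-01,
         3.73422600e+02],
       [ 0.00000000e+00,  0.00000000e+00,  0.00000000e+00,
         1.00000000e+00]])}
```

View pics/scene0.png

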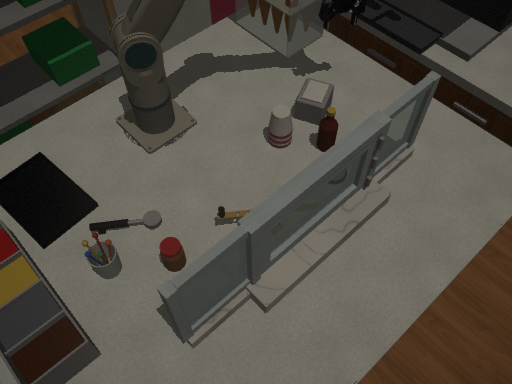

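View pics/top0.png

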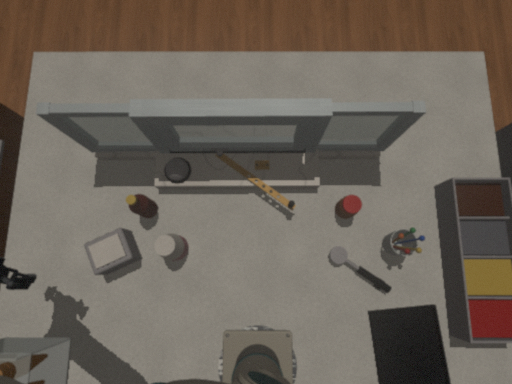

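View pics/wrist0.png

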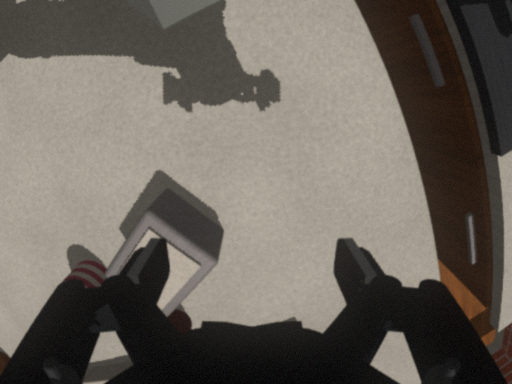

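```bash
cat > h.py <<'E'
from cell import *
import cv2, numpy as np
def ray(p,uv,wrist=False):
    K,T=p["K"],p["T"]; x=(uv[0]-K[0,2])/K[0,0]; y=(uv[1]-K[1,2])/K[1,1]
    if wrist:
        r=np.hypot(x,y); s=np.sin(r)/r if r>1e-9 else 1; d=np.array([x*s,-y*s,-np.cos(r)])
    else: d=np.array([x,-y,-1.])
    return T[:3,3],T[:3,:3]@d
def onz(p,uv,z,wrist=False):
    o,d=ray(p,uv,wrist); return o+d*(z-o[2])/d[2]
def proj(p,X,wrist=False):
    K,T=p["K"],p["T"]; c=T[:3,:3].T@(np.asarray(X,float)-T[:3,3]); v=np.array([c[0],-c[1],-c[2]])
    if wrist:
        h=np.hypot(v[0],v[1]); a=np.arctan2(h,v[2]); v=np.array([v[0]/h*a,v[1]/h*a,1])
    else: v=v/v[2]
    return K[0,0]*v[0]+K[0,2],K[1,1]*v[1]+K[1,2]
def pt(p,d,uv):
    o,r=ray(p,uv); return o+r*d[int(round(uv[1])),int(round(uv[0]))]
def zoom(im,x0,y0,x1,y1,name,f):
    c=cv2.resize(im[y0:y1,x0:x1],None,fx=f,fy=f,interpolation=cv2.INTER_CUBIC)
    c=np.clip(c.astype(float)*1.8,0,255).astype(np.uint8); cv2.imwrite("pics/"+name,c)
E
python3 - <<'E'
from h import *
im=cv2.imread("pics/top0.png"); zoom(im,145,90,335,225,"topz.png",4)
im=cv2.imread("pics/scene0.png"); zoom(im,190,140,350,260,"scenez.png",5)
im,d=get_image("top"); p=camera_params("top"); np.save("d.npy",d)
for uv in[(291,204),(262,164),(155,182),(319,185),(240,185),(240,175),(270,189),(262,181)]: print(uv,pt(p,d,uv).round(1))
E
```

```text
(291, 204) [471.7 -99.9 101.1]
(262, 164) [603.  -15.1  70.3]
(155, 182) [549.5 319.2  52.2]
(319, 185) [ 541.6 -193.5   48.1]
(240, 185) [540.4  53.3  51.7]
(240, 175) [573.5  53.9  48.2]
(270, 189) [526.8 -40.   56. ]
(262, 181) [551.3 -15.2  60. ]
```

View pics/topz.png

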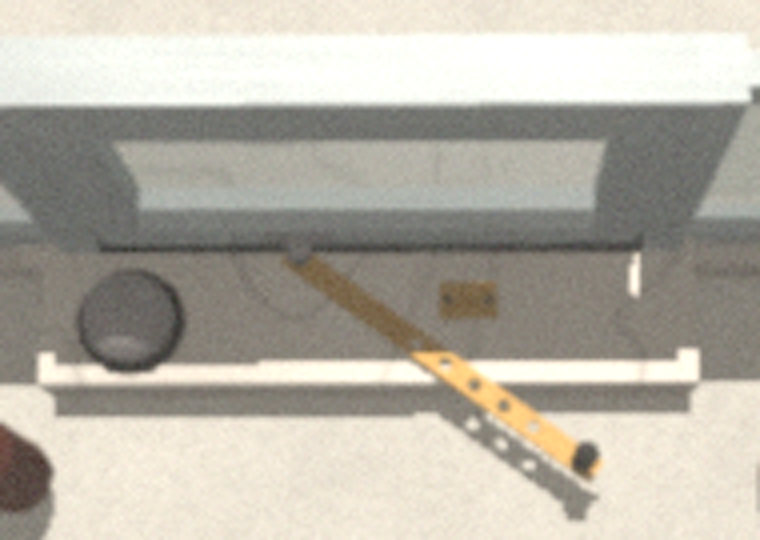

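View pics/scenez.png

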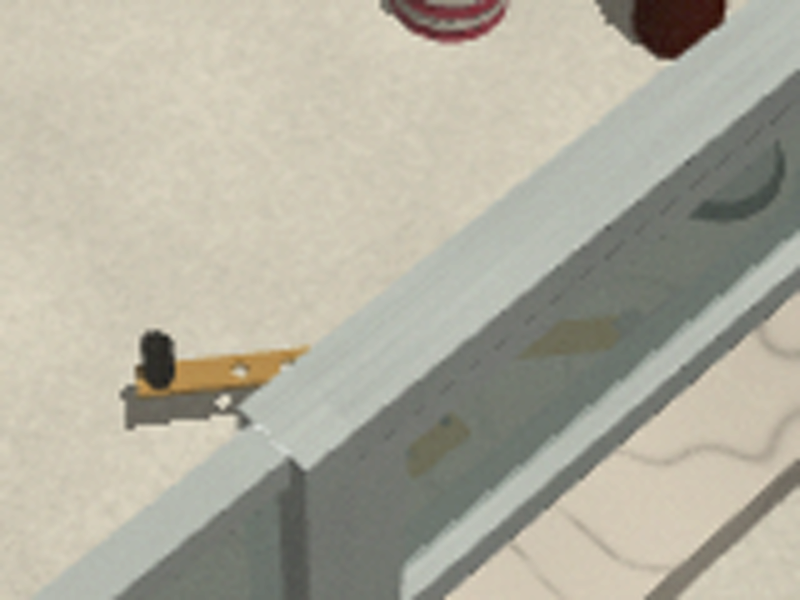

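Run:
```python
from h import *
np.set_printoptions(linewidth=200,suppress=True)
p=camera_params("top"); d=np.load("d.npy")
def P(u,v): return pt(p,d,(u,v))
print("z peg"); print(np.array([[P(u,v)[2] for u in range(254,272)] for v in range(158,172)]).round(0).astype(int))
Q=[P(u,v) for v in range(196,212) for u in range(282,300)]
Q=np.array([q for q in Q if q[2]>92]); print("knob",len(Q),Q.mean(0),Q.min(0),Q.max(0))
for x,y in[(38,383),(698,379),(200,384),(360,383)]:
    print(x,y,onz(p,(x/4-.375+145,y/4-.375+90),50).round(1))
# sill front edge via depth
for u in range(160,320,12):
    col=[P(u,v) for v in range(178,192)]
    z=np.array([q[2] for q in col]); i=np.argmax(z<40); print(u,178+i,z[max(0,i-2):i+2].round(0),col[i-1].round(1))
im,_=get_image("top"); hsv=cv2.cvtColor(im,cv2.COLOR_BGR2HSV)
m=cv2.inRange(hsv,(12,90,30),(30,255,255)); m[:,300:]=0;m[:140]=0;m[215:]=0;m[:,:205]=0
n,l,s,c=cv2.connectedComponentsWithStats(m); print(s[s[:,4]>5],c[s[:,4]>5])
```

```text
z peg
[[  53   52   47   49   49   50   48   49   53   45   50   54   51   49   52   48   48   51]
 [  52   53   53   48   48   47   51   50   49   48   49   49   47   50   47   51   50   46]
 [  48   55   52   54   55   55   52   55   47   52   53   52   53   53   53   52   52   49]
 [  51   53   52   54   56   54   50   50   51   54   52   54   50   52   54   53   50   50]
 [  48   50   51   53   51   53   53   51   71   51   51   53   52   53   50   54   48   53]
 [  48   51   53   54   51   52   53   68   68   68   54   50   52   53   54   52   52   49]
 [  50   51   55   52   53   49   57   65   70   60   57   52   54   54   56   55   52   50]
 [  49   52   49   52   54   51   55   55   53   56   53   52   53   54   56   54   47   51]
 [  46   55   53   52   54   52   52   51   53   51   50   53   52   54   53   51   50   51]
 [  52   52   52   50   58   51   53   50   53   56   51   52   51   52   52   53   50   49]
 [  52   49   54   55   52   53   51   52   54   49   52   47   52   51   56   52   52   47]
 [  52   49   51   47   53   48   52   52   48   51   51   50   50   50
[... 741 characters left out ...]
86 [51. 51. 39. 23.] [540.6  78.4  50.7]
244 186 [49. 51. 33. 26.] [540.7  40.9  50.6]
256 186 [55. 45. 36. 22.] [542.    3.5  45.3]
268 178 [49. 51.] [518.4 -33.5  65.5]
280 186 [53. 48. 38. 21.] [541.5 -71.6  47.9]
292 186 [50. 47. 35. 21.] [ 541.6 -109.2   47.3]
304 186 [47. 48. 35. 23.] [ 541.7 -146.7   47.5]
316 186 [45. 44. 33. 22.] [ 542.5 -184.8   44.1]
[[     0      0    512    384 196084]
 [   219    155     31     22    149]
 [   255    161     14      8     82]
 [   248    175     41     32    286]
 [   291    205      4      4      7]] [[255.49318149 191.53301646]
 [233.98657718 165.15436242]
 [261.68292683 164.62195122]
 [268.6993007  189.92307692]
 [292.71428571 206.71428571]]
```

Run:
```python
from h import *
p=camera_params("top"); d=np.load("d.npy")
Q=np.array([pt(p,d,(u,v)) for v in range(196,212) for u in range(282,300)])
Q=Q[(Q[:,2]>92)&(Q[:,2]<120)]; print("knob",len(Q),Q.mean(0),Q.min(0),Q.max(0))
peg=onz(p,(262,163.3),68); print("peg",peg)
y=.0076; R=np.array([[np.cos(y),-np.sin(y)],[np.sin(y),np.cos(y)]]); m=np.array([541,64.2]); O=m+R@[130,0]
print("O",O,"peg hatch",R.T@(peg[:2]-O)); piv=O+R@[-32,54]; print("pivot",piv)
k=Q.mean(0)[:2]; b=k-piv; print("len",np.hypot(*b)); b/=np.hypot(*b); yaw=np.arctan2(-b[1],-b[0]); print("yaw",yaw)
s=read_state(); dx=np.r_[k-s["eef_pos"][:2]]; c=s["tool_rot"][2]
print("tool shift",dx@[np.cos(c),np.sin(c)],dx@[np.sin(c),-np.cos(c)],"turn",np.degrees(c-yaw))
```

```text
knob 29 [ 476.07949504 -101.96008878   98.03861979] [ 469.00958392 -109.46531723   94.71442289] [484.39640445 -94.32182589 101.7855762 ]
peg [605.94276859 -15.13766873  68.        ]
O [670.99624562  65.18799049] peg hatch [-65.66206743 -79.82893776]
pivot [638.58677372 118.94323332]
len 274.2387524380577
yaw 0.9365433874714674
tool shift -473.4264465575239 -536.1574754809194 turn 100.7423844903879
```

```bash
python3 -m jog '[-10,-11,0,2,85, -30,-34,0,7,85, -55,-62,0,14,85, -82,-93,0,21,80, -109,-124,0,28,70, -136,-154,0,35,60, -163,-185,0,42,50, -190,-215,0,49,40, -217,-246,0,56,40, -244,-276,0,63,40, -271,-307,0,70,40, -298,-337,0,77,40, -325,-368,0,84,40, -352,-399,0,91,40, -379,-429,10,97,40, -406,-460,25,100,40, -433,-490,45,100.5,40, -458,-519,65,100.7,40, -473,-536,78,100.7,40, -473,-536,84,100.7,40]'
python3 - <<'E'
from h import *
p=camera_params("wrist"); im,_=get_image("wrist"); cv2.imwrite("pics/w1raw.png",im); zoom(im,0,0,512,384,"w1.png",1.5)
s=read_state(); print(s)
for X in [(476,-102,101),(606,-15,68),(611,-16,50)]: print(np.array(proj(p,X,True))*1.5)
E
```

```text
clock: 1.92
eef_pos: [476.3, -108.1, 319.4]
tool_rot: [3.138, 0.003, 0.928]
force: [0.2, 0.0, 0.9]
width: 39.8
{'clock': 1.9667, 'qpos': array([-0.14958095,  0.57240786,  0.45356203,  2.05769166, -0.42704895,
        0.60407621, -0.04164245]), 'qd': array([-0.08007994, -0.042463  , -0.02717853,  0.0228952 ,  0.00901915,
        0.06387509, -0.04029948]), 'tau': array([  2.25494675, -44.73807693,   6.74891979, -13.0844754 ,
         0.10058765,  -0.3967062 ,   0.20868387]), 'eef_pos': array([ 475.45744778, -104.840037  ,  318.79845536]), 'tool_rot': array([-3.14066738e+00,  2.71510553e-03,  9.31032698e-01]), 'force': array([-1.04889469,  0.80019233, -1.16423439]), 'torque': array([ 0.07288428,  0.03053719, -0.01516185]), 'width': 39.85428188649683}
[368.01257262 308.25458182]
[473.2850071    2.31429968]
[474.62142455   9.24708293]
```

View pics/w1.png

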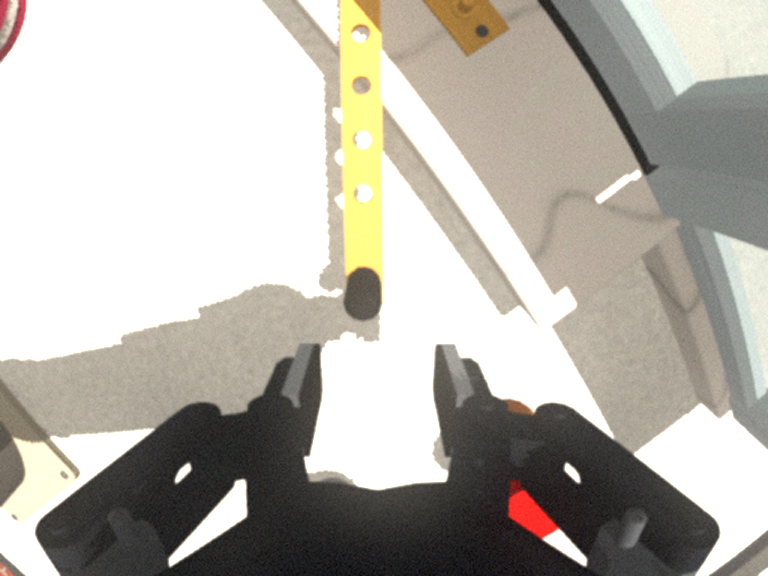

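Run:
```python
from h import *
get_image("wrist");get_image("wrist")
p=camera_params("wrist"); im,_=get_image("wrist"); cv2.imwrite("pics/w2raw.png",im); zoom(im,180,0,372,230,"w2.png",3)
s=read_state(); print(s["eef_pos"],s["tool_rot"])
g=im.max(2); m=(g<28).astype(np.uint8); n,l,st,c=cv2.connectedComponentsWithStats(m[150:228]); print(st[st[:,4]>50],c[st[:,4]>50]+[0,150])
import pickle; pickle.dump(p,open("pw2.pkl","wb"))
for X in [(476,-102,101),(606,-15,68)]: print(proj(p,X,True))
```

```text
[ 475.67543965 -100.55668686  320.78203737] [-3.14040289e+00 -4.56784888e-04  9.38335041e-01]
[[    0     0   512    78 39936]] [[255.5 188.5]]
(np.float64(254.0771455372458), np.float64(212.7407437656213))
(np.float64(324.8720995556439), np.float64(10.111762908654015))
```

View pics/w2.png

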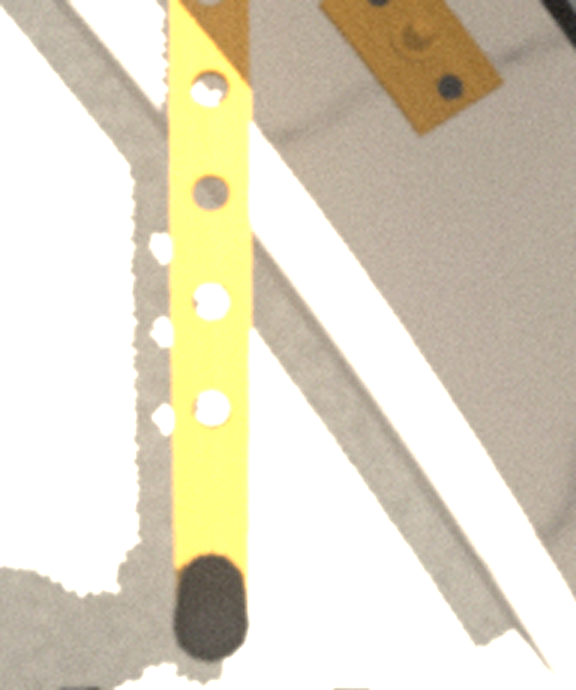

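Run:
```python
from h import *
import pickle; p=pickle.load(open("pw2.pkl","rb"))
im=cv2.imread("pics/w2raw.png"); zoom(im,280,0,372,60,"w2p.png",8)
f=lambda x,y:(180+(x+.5)/3-.5,(y+.5)/3-.5)
print("knob top",onz(p,f(211,625),100,True), "hole226",onz(p,f(211,408),60,True),"198",onz(p,f(211,301),60,True),"142",onz(p,f(210,88),60,True))
print("peg",onz(p,f(412,33),68,True), "screw",onz(p,f(450,87),52,True))
```

```text
knob top [475.58265198 -97.86906329 100.        ] hole226 [501.71412939 -61.95583987  60.        ] 198 [518.12531876 -39.66400336  60.        ] 142 [551.04812126   5.53057389  60.        ]
peg [600.45383202 -12.2162403   68.        ] screw [605.7462773  -28.20019102  52.        ]
```

View pics/w2p.png

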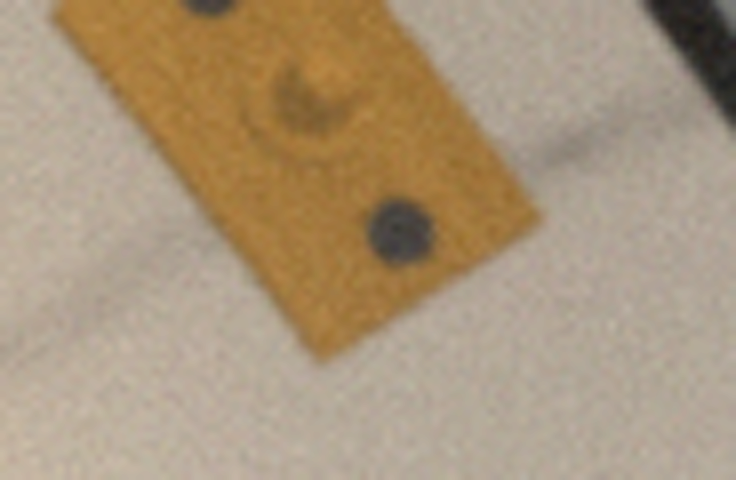

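```bash
python3 -m jog '[2,-1.5,10,0,40, 2,-1.5,25,0,40, 2,-1.5,42,0,40, 2,-1.5,58,0,40, 2,-1.5,70,0,36, 2,-1.5,77,0,32, 2,-1.5,79,0,30, 2,-1.5,79,0,24, 2,-1.5,79,0,20, 2,-1.5,79,0,16, 2,-1.5,79,0,10, 2,-1.5,79,0,10, 2,-1.5,79,0,10, 2,-1.5,79,0,10]'
python3 - <<'E'
from h import *
p=camera_params("wrist"); im,_=get_image("wrist"); cv2.imwrite("pics/w3raw.png",im); zoom(im,0,0,512,384,"w3.png",1.5)
s=read_state(); print(s["eef_pos"],s["tool_rot"],s["force"],s["width"])
E
```

```text
clock: 3.28
eef_pos: [476.0, -98.9, 241.9]
tool_rot: [3.141, -0.001, 0.937]
force: [1.0, 1.4, 0.6]
width: 16.2
[476.04187755 -98.86136848 241.88542593] [ 3.14115502e+00 -6.64338592e-04  9.37347924e-01] [ 1.07566797  1.76949526 -0.23111674] 16.01627976735952
```

View pics/w3.png

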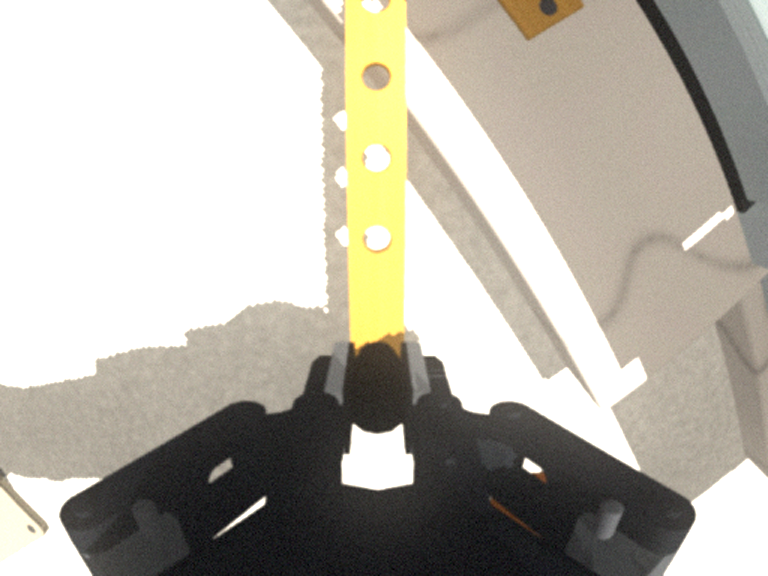

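```bash
cat > plan.py <<'E'
from h import *
from scipy.optimize import brentq
def rot(a): return np.array([[np.cos(a),-np.sin(a)],[np.sin(a),np.cos(a)]])
Y=.0076; O=np.array([670.,65.])
def piv(th): return O+rot(Y)@(np.array([20,214])+rot(th)@[-52,-160])
def final(P,r=170):
    th=brentq(lambda t:np.hypot(*(piv(t)-P))-r,0.2,0.8); b=(P-piv(th))/r; return th,b
E
python3 - <<'E'
from plan import *
s=read_state(); k=s["eef_pos"][:2]; c=s["tool_rot"][2]
print("len now",np.hypot(*(k-piv(0))),"yaw",np.arctan2(*(piv(0)-k)[::-1]),c)
for P in[(603,-14),(606,-15)]:
    P=np.array(P,float); th,b=final(P); kf=P+102*b; y=np.arctan2(-b[1],-b[0]); dx=kf-k
    print(th,"knob",kf,"yaw",y,"shift",dx@[np.cos(c),np.sin(c)],dx@[np.sin(c),-np.cos(c)],"turn",np.degrees(c-y))
E
```

```text
len now 271.0257478763712 yaw 0.9322063812469912 0.9373479237187456
0.47054191805188433 knob [535.30463537 -90.29769071] yaw 0.8450684993905658 shift 41.981513266956775 42.69617764053761 turn 5.287221549901555
0.4799343744612847 knob [539.16998281 -92.05678946] yaw 0.8563539636303966 shift 42.85170137131828 46.85287246576918 turn 4.640612079113436
```

```bash
python3 -m jog '[0.3,0,-4,0,10, 1,0,-10,0,10, 2.5,0,-18,0,10, 4,0,-26,0,10, 5.5,0,-34,0,10, 6.4,0,-39,0,10, 6.4,0,-40,0,10, 6.4,0,-40,0,10, 8,2,-40,0.2,10, 12,6,-40,0.6,10, 17,11,-40,1.2,10, 22,16,-40,1.8,10, 27,21,-40,2.4,10, 32,26,-40,3,10, 37,31,-40,3.6,10, 41,35,-40,4,10, 44,39,-40,4.5,10, 46,41,-40,5,10, 47,42,-40,5,10, 47,42,-40,5,10]'
python3 - <<'E'
from h import *
get_image("wrist")
p=camera_params("wrist"); im,_=get_image("wrist"); cv2.imwrite("pics/w4raw.png",im); zoom(im,0,0,512,384,"w4.png",1.5)
s=read_state(); print(s["eef_pos"],s["tool_rot"],s["force"],s["width"])
im,_=get_image("top"); cv2.imwrite("pics/top4.png",im); zoom(im,145,90,335,225,"top4z.png",4)
E
```

```text
clock: 5.0
eef_pos: [537.8, -85.6, 281.6]
tool_rot: [-3.141, -0.0, 0.851]
force: [-1.6, -1.0, -3.2]
width: 16.0
[537.19344108 -85.79977175 281.59865151] [-3.14078581e+00  2.02085542e-04  8.50550243e-01] [-2.55709009 -1.05773674 -2.35223203] 16.296295970199377
```

View pics/w4.png

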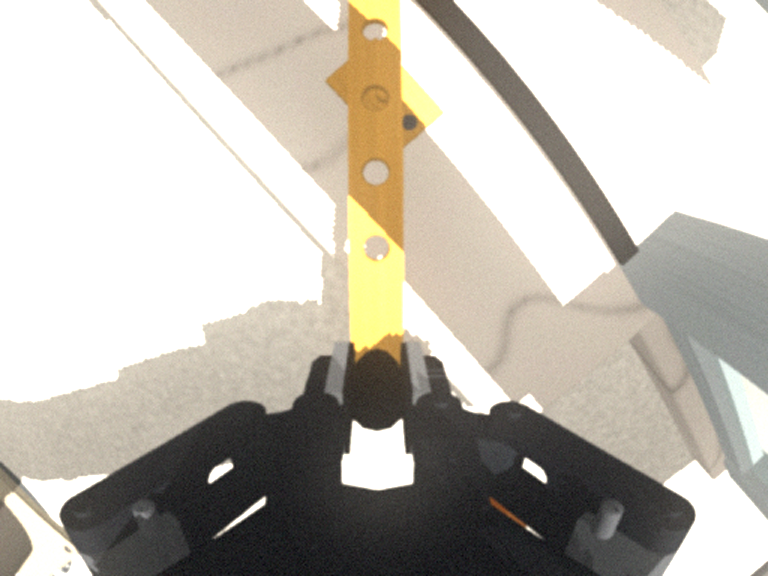

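View pics/top4z.png

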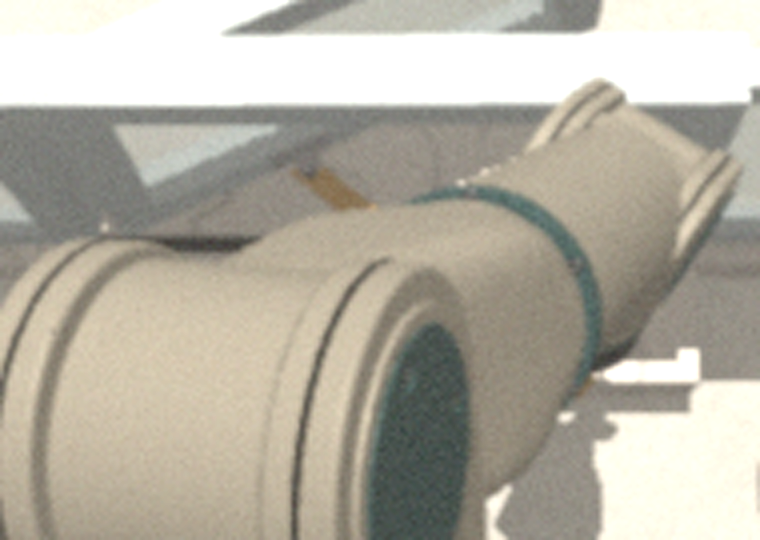

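Run:
```python
from h import *
p=camera_params("top"); im,d=get_image("top")
for x,y in[(600,88),(595,100),(620,105),(720,165),(725,175),(550,120),(660,130),(660,60),(600,50)]:
    uv=(x/4-.4+145,y/4-.4+90); print((x,y),pt(p,d,uv).round())
im=cv2.imread("pics/w4raw.png"); zoom(im,200,0,300,100,"w4z.png",6)
p=camera_params("wrist"); import pickle; pickle.dump(p,open("pw4.pkl","wb"))
```

```text
(600, 88) [578. -71. 499.]
(595, 100) [565. -67. 514.]
(620, 105) [574. -82. 489.]
(720, 165) [ 539. -126.  501.]
(725, 175) [ 533. -128.  504.]
(550, 120) [549. -45. 530.]
(660, 130) [ 562. -101.  488.]
(660, 60) [ 674. -127.  332.]
(600, 50) [683. -91. 327.]
```

View pics/w4z.png

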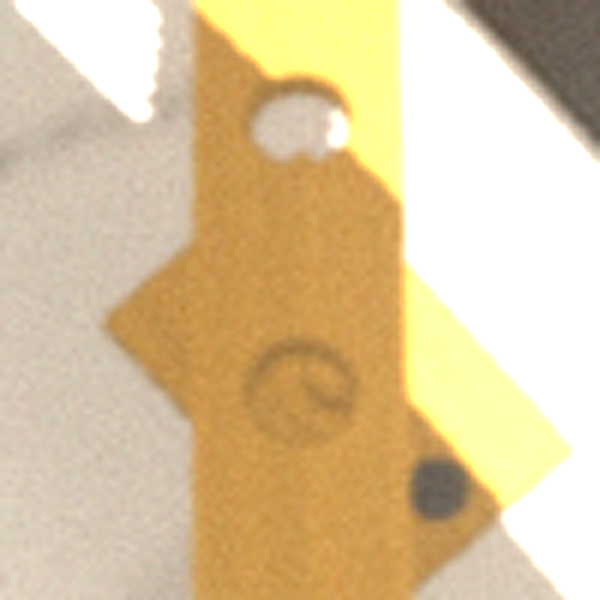

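Run:
```python
from h import *
a=[get_image("wrist")[0].astype(float) for _ in range(6)]
print(read_state()["eef_pos"],read_state()["clock"])
im=np.mean(a,0); np.save("w4mean.npy",im)
c=im[45:90,225:280]; c=cv2.resize(c,None,fx=14,fy=14,interpolation=cv2.INTER_CUBIC)
g=c[:,:,2]; lo,hi=np.percentile(g,2),np.percentile(g,85); cv2.imwrite("pics/w4e.png",np.clip((g-lo)/(hi-lo)*255,0,255).astype(np.uint8))
p=camera_params("wrist"); T=p["T"]; print("cam",T[:3,3],"nadir px",proj(p,T[:3,3]+[0.01,0,-100],True))
```

```text
[537.28598593 -86.08260366 281.68778302] 5.5
cam [586.2340942  -29.49551419 251.09083013] nadir px (np.float64(251.59888807518814), np.float64(100.12207226845217))
```

View pics/w4e.png

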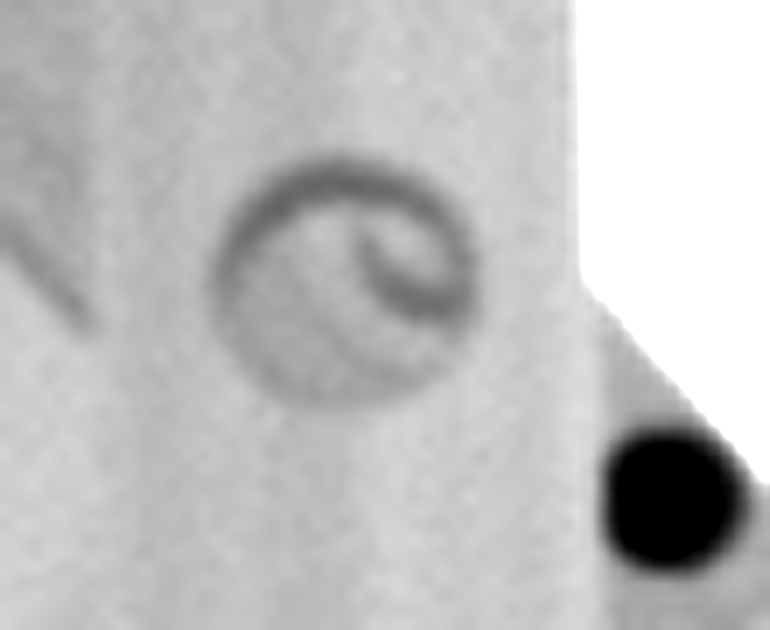

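Run:
```python
from plan import *
p=camera_params("wrist"); s=read_state(); k=s["eef_pos"][:2]; c=s["tool_rot"][2]
e=np.array([np.cos(c),np.sin(c)]); n=np.array([np.sin(c),-np.cos(c)])
f=lambda x,y:(225+(x+.5)/14-.5,45+(y+.5)/14-.5)
for q in[(455,220),(450,210)]:
  P=onz(p,f(*q),68,True)[:2]; print("peg",P, "hatch",rot(Y).T@(P-O))
H=onz(p,f(345,283),84.5,True)[:2]; print("hole",H,"along",(H-k)@e,"across",(H-k)@n)
d=P-H; print("need along",d@e,"across",d@n)
print("screw",onz(p,f(678,502),52,True)[:2])
th,b=final(P); print(th,"yaw",np.arctan2(-b[1],-b[0]),c,"knob",P+102*b,"pivdist now",np.hypot(*(k-piv(th))))
```

```text
peg [605.01816202 -13.08797672] hatch [-65.57342423 -77.59186433]
peg [605.15129987 -12.61009304] hatch [-65.43665834 -77.1150063 ]
hole [598.39340091 -13.65506414] along 94.74317392201698 across -1.8962178773959761
need along 5.245354001630286 across 4.387188652449793
screw [605.62258655 -28.73071239]
0.4892443608538089 yaw 0.8375885549974735 0.8499570841997843 knob [536.88713183 -88.39929651] pivdist now 270.0146011249613
```

```bash
cat >> plan.py <<'E'
def jac(k,L=270.,h=168.):
    "d hole / d knob, planar linkage; knob pos k"
    def hole(k):
        th=brentq(lambda t:np.hypot(*(piv(t)-k))-L,0.1,0.9); q=piv(th); return q+(k-q)*h/L, th
    J=np.array([(hole(k+d)[0]-hole(k-d)[0])/2 for d in np.eye(2)]).T
    return J,hole(k)
E
python3 - <<'E'
from plan import *
s=read_state(); k=s["eef_pos"][:2]; c=s["tool_rot"][2]
E=np.array([[np.cos(c),np.sin(c)],[np.sin(c),-np.cos(c)]])
J,(h,th)=jac(k); print(J,h,th); Jt=E@J@E.T; print("tool",Jt)
d=np.linalg.solve(Jt,[5.2,4.4]); print(d)
kn=k+E.T@d; (J2,(h2,th2))=jac(kn); b=(h2-piv(th2)); b0=h-piv(th); print(th2,"dyaw deg",np.degrees(np.arctan2(*b[::-1])-np.arctan2(*b0[::-1])))
E
```

```text
[[0.93625022 0.34545348]
 [0.05795272 0.68596639]] [605.89832039 -10.60845206] 0.4891353077767419
tool [[0.9950192  0.006321  ]
 [0.29382176 0.6271974 ]]
[5.19692999 4.58074101]
0.5279582126176683 dyaw deg 0.13549171089330764
```

```bash
python3 -m jog '[1,1,0,0,10, 3,2.5,0,0,10, 4.5,4,2,0,10, 4.4,4.6,5,0,10, 4.2,4.6,8,0,10, 4.2,4.6,8,0,10, 4.2,4.6,8,0,10]'
cat > look.py <<'E'
from plan import *
import sys
n=sys.argv[1]
a=[get_image("wrist")[0].astype(float) for _ in range(4)]; p=camera_params("wrist")
s=read_state(); print(s["clock"],s["eef_pos"],s["tool_rot"],s["force"],s["torque"],s["width"])
im=np.mean(a,0); np.save(n+".npy",im)
c=cv2.resize(im[30:90,215:285],None,fx=10,fy=10,interpolation=cv2.INTER_CUBIC)
g=c[:,:,2]; lo,hi=np.percentile(g,2),np.percentile(g,80); cv2.imwrite(f"pics/{n}.png",np.clip((g-lo)/(hi-lo)*255,0,255).astype(np.uint8))
E
python3 look.py w5
```

```text
clock: 6.08
eef_pos: [543.8, -85.8, 273.6]
tool_rot: [-3.142, -0.0, 0.85]
force: [-3.1, -0.6, -1.1]
width: 16.2
6.2833 [543.73927152 -85.84558878 273.84128504] [ 3.14149655e+00 -3.25692950e-04  8.50016824e-01] [-1.3168318  -0.66288777 -0.69591996] [-0.19639774  0.37567987  0.14578659] 16.247008805217238
```

View pics/w5.png

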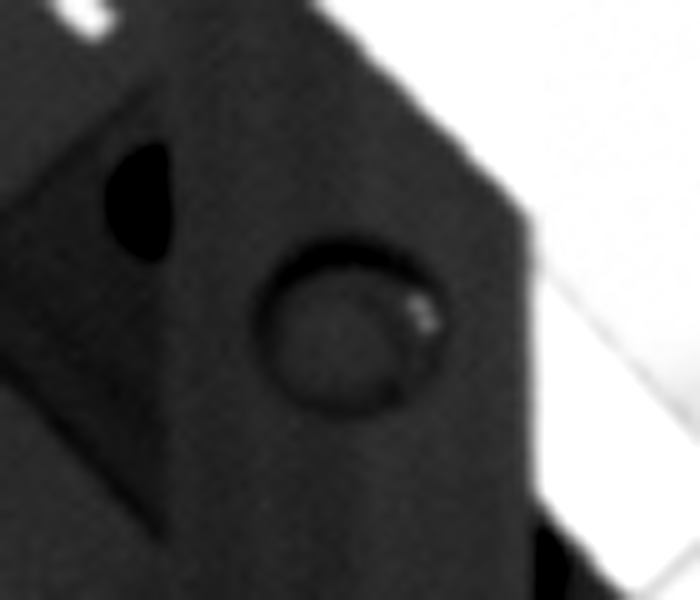

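```bash
cat > enh.py <<'E'
from h import *
import sys
n=sys.argv[1]; u=float(sys.argv[2]); v=float(sys.argv[3])
im=np.load(n+".npy"); u=int(u);v=int(v)
c=cv2.resize(im[v-12:v+13,u-14:u+15],None,fx=24,fy=24,interpolation=cv2.INTER_CUBIC)
g=c[:,:,1:].mean(2); lo,hi=np.percentile(g,1),np.percentile(g,96)
g=np.clip((g-lo)/(hi-lo)*255,0,255).astype(np.uint8); cv2.imwrite(f"pics/{n}e.png",g)
E
python3 enh.py w5 250 62
```

```text
(no output)
```

View pics/w5e.png

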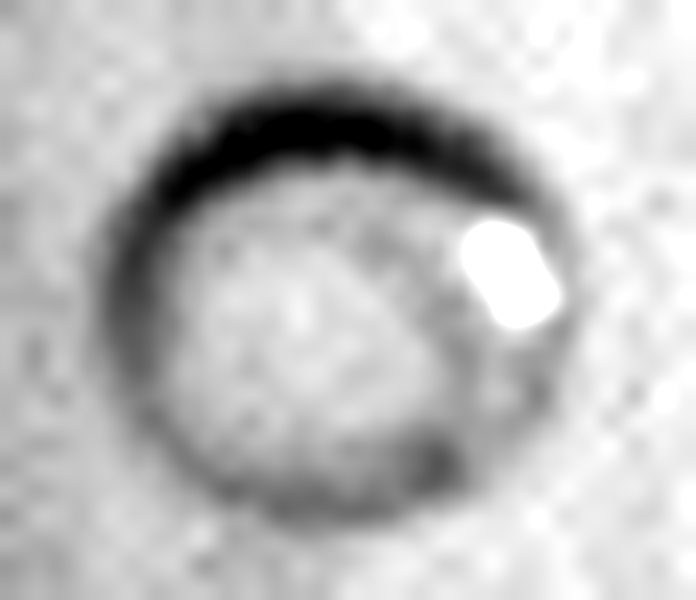

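```bash
cat > meas.py <<'E'
from plan import *
def go(u,v,peg,hole,ztop):
    p=camera_params("wrist"); s=read_state(); k=s["eef_pos"][:2]; c=s["tool_rot"][2]
    E=np.array([[np.cos(c),np.sin(c)],[np.sin(c),-np.cos(c)]])
    f=lambda q:(u-14+(q[0]+.5)/24-.5,v-12+(q[1]+.5)/24-.5)
    P=onz(p,f(peg),68,True)[:2]; H=onz(p,f(hole),ztop,True)[:2]; print("peg",P,"hole",H)
    H=H-E[0]*0  
    d=E@(P-H); print("need hole along,across",d); J,_=jac(k); print("knob move",np.linalg.solve(E@J@E.T,d), "hole rel tcp",E@(H-k))
E
python3 -c "
from meas import *
go(250,62,(310,337),(338,303),79.5)"
```

```text
peg [605.76586266 -11.71504943] hole [605.90431771 -12.68406992]
need hole along,across [ 0.63664062 -0.74354505]
knob move [ 0.64554163 -1.47279325] hole rel tcp [95.99272488 -1.58037329]
```

```bash
python3 -m jog '[0,-0.7,1,0,10, 0,-1.4,3,0,10, 0,-1.4,5,0,10, 0,-1.4,7,0,10, 0,-1.4,7,0,10, 0,-1.4,7,0,10]'; python3 look.py w6; python3 enh.py w6 250 62
```

```text
clock: 6.78
eef_pos: [542.8, -85.1, 266.7]
tool_rot: [3.141, -0.0, 0.849]
force: [-1.3, -1.9, 2.6]
width: 16.3
6.9833 [542.77684704 -85.06522078 266.84346647] [ 3.14114759e+00 -3.23997429e-04  8.49720100e-01] [-2.16810138 -2.22181727  1.24127727] [-0.15299921  0.0025221  -0.05434258] 16.115256195434732
```

View pics/w6e.png

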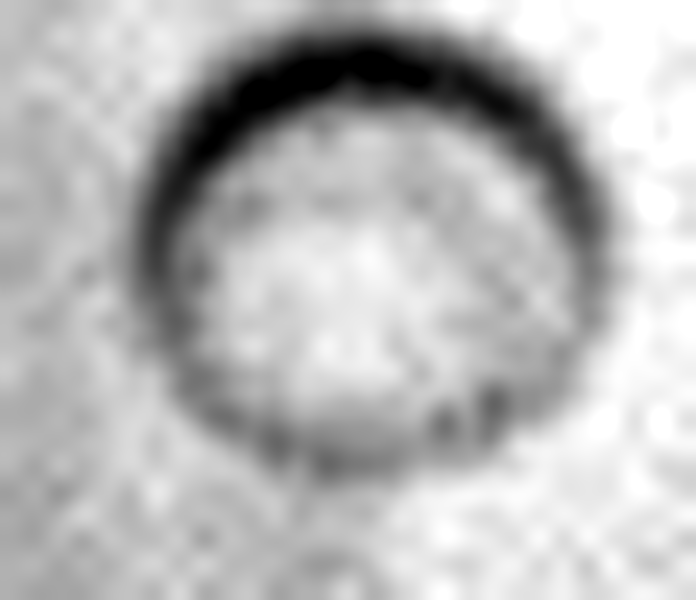

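```bash
python3 -c "
from meas import *
go(250,62,(345,295),(372,250),75)"
python3 - <<'E'
from h import *
im=np.load("w6.npy")[46:80,232:268]
c=cv2.resize(im,None,fx=20,fy=20,interpolation=cv2.INTER_CUBIC)
for ch in range(3):
    g=cv2.GaussianBlur(c[:,:,ch],(0,0),8); r=g[200:420,260:460]; lo,hi=r.min(),r.max(); c[:,:,ch]=np.clip((g-lo+3)/(hi-lo+6)*255,0,255)
cv2.imwrite("pics/w6f.png",c)
E
```

```text
peg [605.61490261 -11.47558569] hole [606.17051166 -11.79895625]
need hole along,across [-0.12392721 -0.63080264]
knob move [-0.11864469 -0.95453944] hole rel tcp [96.88205152 -0.75519899][ WARN:0@0.230] global loadsave.cpp:1063 imwrite_ Unsupported depth image for selected encoder is fallbacked to CV_8U.
```

View pics/w6f.png

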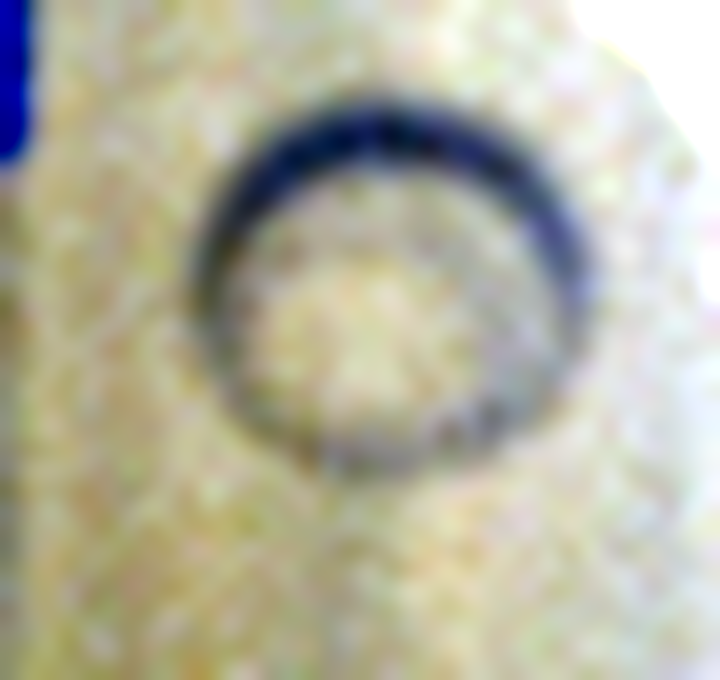

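```bash
python3 -m jog '[-0.3,-0.5,0,0,10, -0.4,-1,0,0,10, -0.5,-1,1,0,10, -0.6,-1,2,0,10, -0.6,-1,2,0,10]'; python3 look.py w7
python3 - <<'E'
from h import *
im=np.load("w7.npy")[46:80,232:268]
c=cv2.resize(im,None,fx=20,fy=20,interpolation=cv2.INTER_CUBIC)
for ch in range(3):
    g=cv2.GaussianBlur(c[:,:,ch],(0,0),8); r=g[200:420,260:460]; lo,hi=r.min(),r.max(); c[:,:,ch]=np.clip((g-lo+3)/(hi-lo+6)*255,0,255)
cv2.imwrite("pics/w7f.png",c.astype(np.uint8))
E
```

```text
clock: 7.4
eef_pos: [541.4, -84.8, 264.6]
tool_rot: [-3.142, 0.0, 0.85]
force: [-2.4, -3.3, 1.9]
width: 16.3
7.6 [541.49719317 -84.81744581 264.73131669] [ 3.14150363e+00 -3.86309500e-05  8.49903846e-01] [-2.1283787  -3.55369447  0.64783028] [-0.04927433 -0.06793517 -0.03336215] 16.588709612496473
```

View pics/w7f.png

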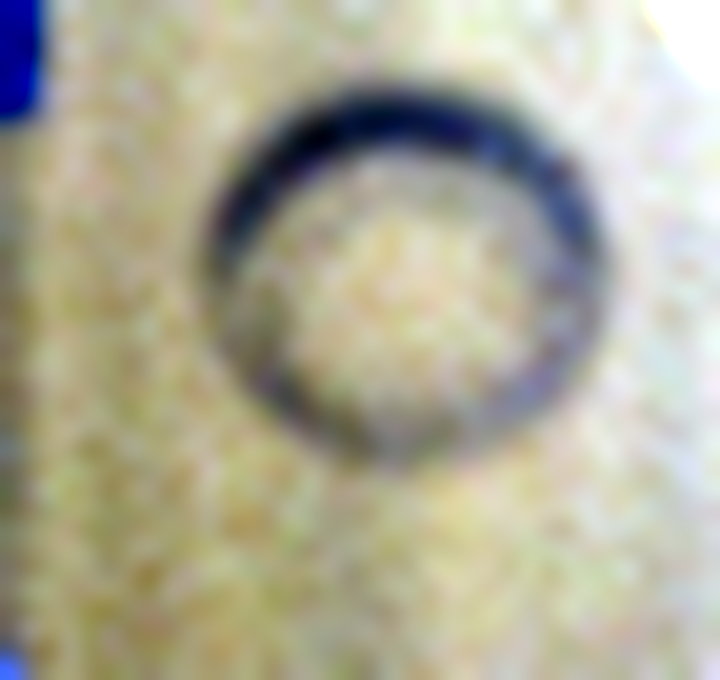

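```bash
python3 -c "
from meas import *
f=lambda x,y:((x+.5)/20-.5+232,(y+.5)/20-.5+46)
g=lambda x,y:((f(x,y)[0]-236+.5)*24-.5,(f(x,y)[1]-50+.5)*24-.5)
go(250,62,g(412,310),g(405,272),74)
go(250,62,g(412,325),g(405,272),74)"
```

```text
peg [605.26639755 -11.96054471] hole [605.28108712 -11.644685  ]
need hole along,across [-0.2469751   0.19744985]
knob move [-0.25127298  0.42567966] hole rel tcp [97.06952004 -0.38253277]
peg [604.98508398 -12.28084938] hole [605.28108712 -11.644685  ]
need hole along,across [-0.67327593  0.19754115]
knob move [-0.6811502   0.61570016] hole rel tcp [97.06952004 -0.38253277]
```

```bash
python3 -m jog '[-0.2,0.3,0.5,0,10, -0.3,0.3,1.2,0,10, -0.4,0.3,2,0,10, -0.5,0.3,3,0,10, -0.6,0.3,4,0,10, -0.6,0.3,4,0,10]'; python3 look.py w8;  python3 - <<'E'
from h import *
im=np.load("w8.npy")[46:80,232:268]
c=cv2.resize(im,None,fx=20,fy=20,interpolation=cv2.INTER_CUBIC)
for ch in range(3):
    g=cv2.GaussianBlur(c[:,:,ch],(0,0),8); r=g[200:420,260:460]; lo,hi=r.min(),r.max(); c[:,:,ch]=np.clip((g-lo+3)/(hi-lo+6)*255,0,255)
cv2.imwrite("pics/w8f.png",c.astype(np.uint8))
E
```

```text
clock: 8.1
eef_pos: [541.1, -85.3, 260.4]
tool_rot: [-3.141, 0.0, 0.85]
force: [-1.7, -2.9, 1.7]
width: 16.5
8.3 [541.20095099 -85.33477347 260.61834724] [-3.14113737e+00  1.28873266e-04  8.50177974e-01] [-2.32952221 -2.09789617  1.06599747] [-0.04393147  0.13210285  0.09820077] 16.148722553522592
```

View pics/w8f.png

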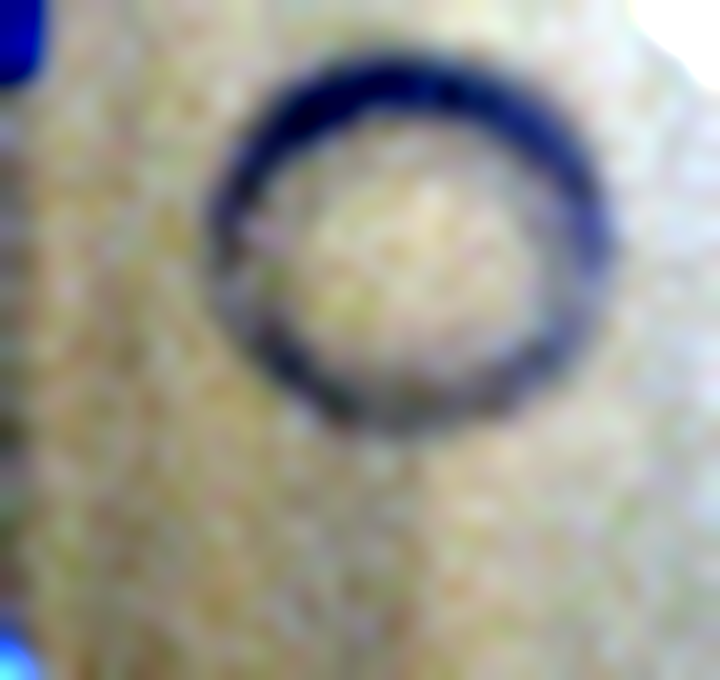

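```bash
python3 -m jog '[-0.1,0,1,0,10, -0.2,0,2,0,10, -0.3,0,3,0,10, -0.4,0,4,0,10, -0.5,0,5,0,10, -0.6,0,6,0,10, -0.6,0,6,0,10, -0.6,0,6,0,10]'; python3 look.py w9
```

```text
clock: 8.97
eef_pos: [540.7, -86.1, 254.5]
tool_rot: [-3.141, 0.001, 0.85]
force: [-3.0, -3.9, 0.8]
width: 15.8
9.1667 [540.68800858 -86.04928343 254.56559254] [-3.14131193e+00  5.41663067e-04  8.49756006e-01] [-2.81094304 -4.41897453  0.51504564] [-0.40535202  0.45932873  0.08818696] 16.471103518879882
```

View pics/w9.png

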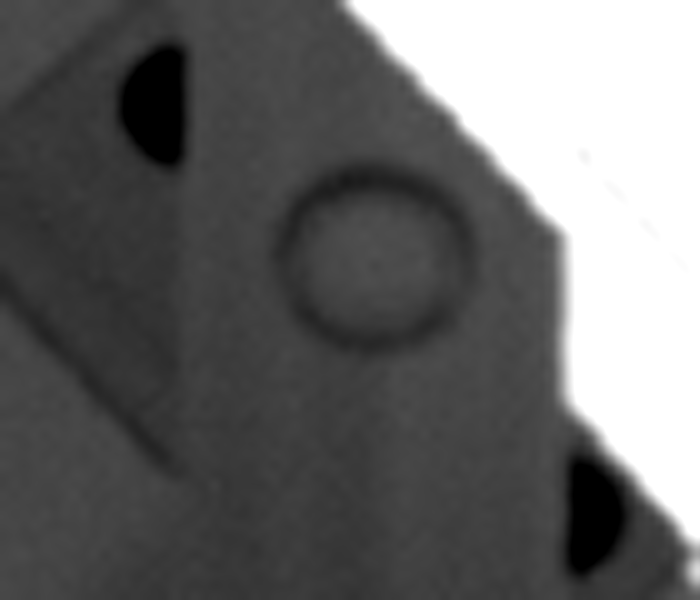

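```bash
python3 -m jog '[-0.1,0,1,0,10, -0.2,0,2,0,10, -0.3,0,3,0,10, -0.4,0,4,0,10, -0.5,0,5,0,10, -0.6,0,6,0,10, -0.7,0,7,0,10, -0.8,0,8,0,10, -0.9,0,9,0,10, -1,0,10,0,10, -1,0,10,0,10, -1,0,10,0,10]'; python3 look.py w10
```

```text
clock: 10.17
eef_pos: [539.9, -87.1, 244.8]
tool_rot: [-3.141, 0.001, 0.849]
force: [-4.5, -3.1, 2.2]
width: 16.2
10.3667 [539.91803813 -87.06077415 244.80847884] [-3.14146156e+00  6.03127915e-04  8.49392919e-01] [-4.13061736 -4.43663159  2.4841671 ] [-0.44600282  0.4776554   0.06593357] 16.091548995607393
```

View pics/w10.png

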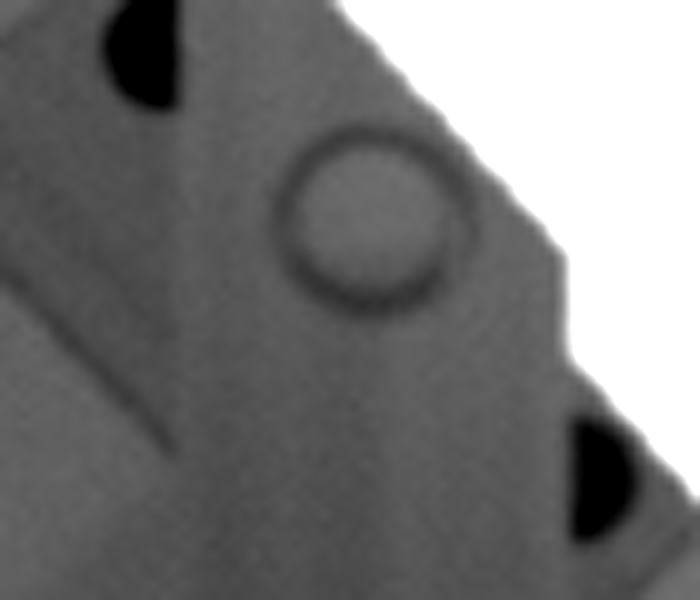

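```bash
python3 -m jog '[-0.1,0,0.8,0,10, -0.2,0,1.6,0,10, -0.2,0,2.3,0,10, -0.2,0,2.3,0,10, -0.2,0,2.3,0,10]'
```

```text
clock: 10.78
eef_pos: [539.7, -87.4, 242.5]
tool_rot: [3.142, 0.001, 0.849]
force: [-4.5, -4.2, 3.5]
width: 16.2
```

```bash
python3 -m jog '[0,0,0,0,18, 0,0,0,0,20, 0,0,0,0,23, 0,0,0,0,27, 0,0,0,0,32, 0,0,0,0,38, 0,0,0,0,38, 0,0,-5,0,38, 0,0,-15,0,38, 0,0,-35,0,38, 0,0,-60,0,38, 0,0,-85,0,38, 0,0,-95,0,38, 0,0,-95,0,38]'; python3 look.py w11
python3 - <<'E'
from h import *
im=np.load("w11.npy"); zoom(im,0,0,512,384,"w11z.png",1.5); zoom(im,180,20,330,132,"w11h.png",5)
E
```

```text
clock: 11.95
eef_pos: [541.0, -87.1, 340.3]
tool_rot: [3.137, -0.003, 0.85]
force: [0.5, -0.3, 0.0]
width: 38.1
12.15 [539.59909625 -86.42485224 336.23270617] [-3.13951926e+00  1.10772934e-03  8.50192095e-01] [-0.59485339 -0.04647296 -0.41340472] [-6.53372005e-02 -2.59886342e-03  3.11042867e-05] 38.0261832969458
```

View pics/w11z.png

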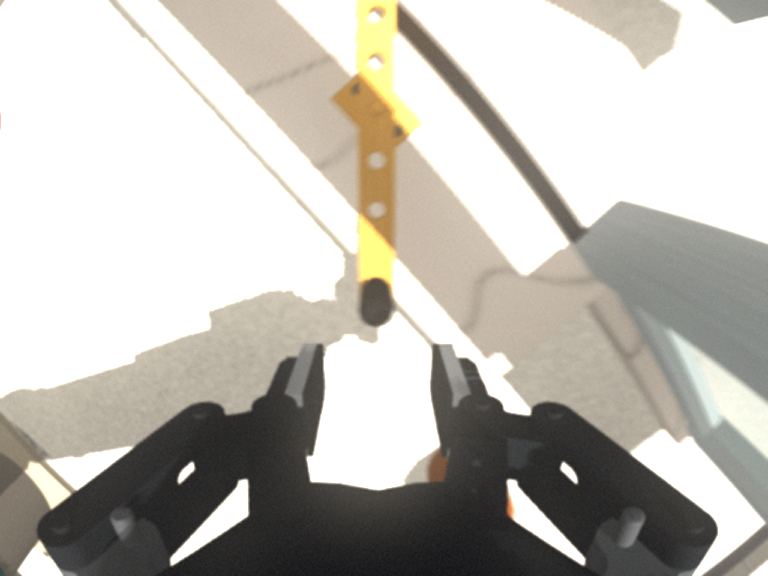

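View pics/w11h.png

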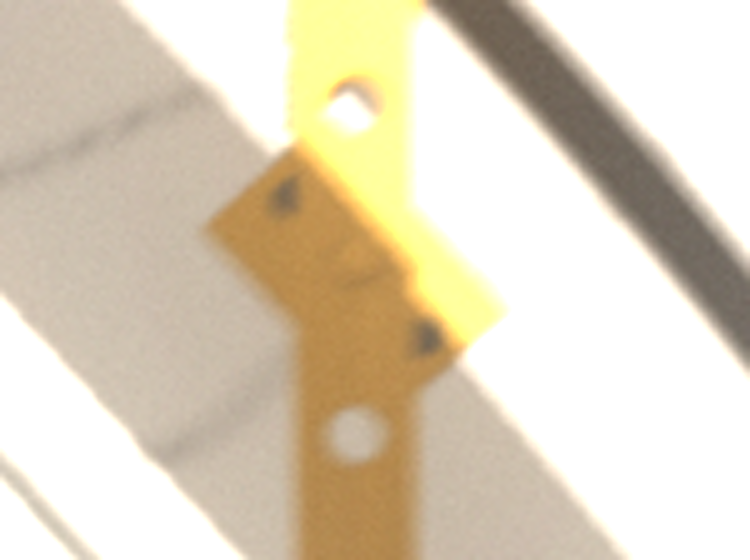

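```bash
python3 -m jog '[0,0,-20,0,38, -5,-5,-45,0,38, -15,-20,-64,0,38, -10,-45,-64,0,38, 10,-70,-64,0,38, 35,-95,-64,0,38, 60,-120,-64,0,38, 85,-145,-64,0,38, 110,-170,-64,0,38, 135,-195,-64,0,38, 160,-220,-64,0,38, 185,-245,-64,0,38, 207,-262,-64,0,38, 218,-272,-64,0,38, 223,-276,-64,0,38, 223,-276,-64,0,38]'
python3 - <<'E'
from plan import *
im,d=get_image("top"); p=camera_params("top"); cv2.imwrite("pics/top12.png",im); zoom(im,145,90,335,225,"top12z.png",4)
Q=np.array([pt(p,d,(u,v)) for v in range(165,200) for u in range(255,310)])
K=Q[(Q[:,2]>88)&(Q[:,2]<120)]; print("knob",len(K),K.mean(0),K.max(0))
k=K.mean(0)
for r in (10,20,35,60,85,102):
    X=np.r_[np.array([605,-12.])+r*(k[:2]-[605,-12])/np.hypot(*(k[:2]-[605,-12])),60]; uv=proj(p,X); print(r,np.round(uv), [pt(p,d,(uv[0]+i,uv[1]+j))[2].round(0) for i in(-1,0,1) for j in (-1,0,1)])
im,_=get_image("scene"); cv2.imwrite("pics/scene12.png",im)
E
```

```text
clock: 13.48
eef_pos: [479.8, 263.4, 400.4]
tool_rot: [3.142, 0.002, 0.851]
force: [-0.3, -0.5, 0.4]
width: 38.4
knob 29 [537.88955824 -91.58921647  97.1862309 ] [545.77988822 -83.60277537 102.43388592]
10 [263. 166.] [np.float64(55.0), np.float64(60.0), np.float64(60.0), np.float64(60.0), np.float64(60.0), np.float64(57.0), np.float64(57.0), np.float64(63.0), np.float64(59.0)]
20 [266. 168.] [np.float64(57.0), np.float64(59.0), np.float64(60.0), np.float64(58.0), np.float64(58.0), np.float64(61.0), np.float64(62.0), np.float64(61.0), np.float64(60.0)]
35 [270. 171.] [np.float64(53.0), np.float64(58.0), np.float64(59.0), np.float64(46.0), np.float64(58.0), np.float64(61.0), np.float64(59.0), np.float64(57.0), np.float64(60.0)]
60 [276. 176.] [np.float64(50.0), np.float64(48.0), np.float64(65.0), np.float64(47.0), np.float64(50.0), np.float64(59.0), np.float64(53.0), np.float64(59.0), np.float64(57.0)]
85 [282. 181.] [np.float64(60.0), np.float64(57.0), np.float64(58.0), np.float64(1118.0), np.float64(58.0), np.float64(58.0), np.float64(59.0), np.float64(59.0), np.float64(58.0)]
102 [286. 185.] [np.float64(84.0), np.float64(76.0), np.float64(67.0), np.float64(94.0), np.float64(86.0), np.float64(77.0), np.float64(96.0), np.float64(93.0), np.float64(80.0)]
```

View pics/top12z.png

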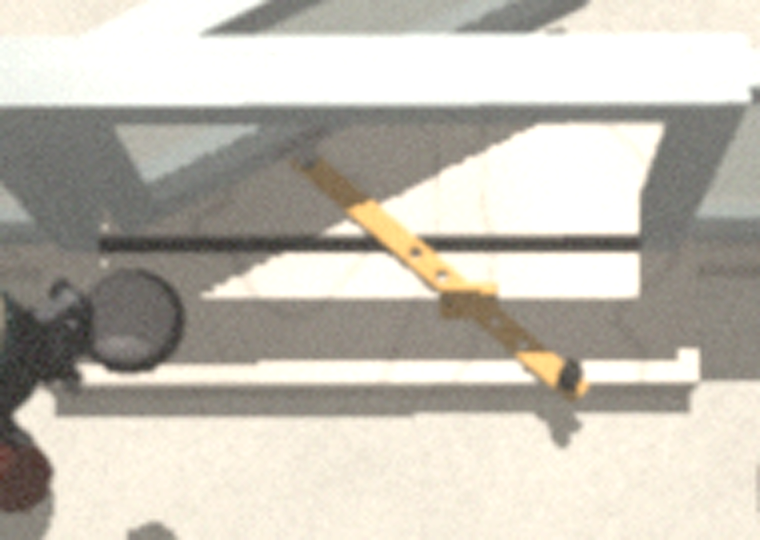

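View pics/scene12.png

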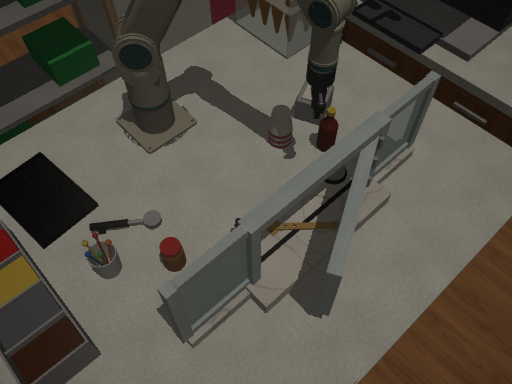

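```bash
python3 -c "
from cell import *
s=read_state();print(s['clock'],s['force']);finish_job()"
```

```text
13.5833 [ 0.15126982 -0.40679454  0.56014355]
the job is handed in; nothing more can be done
```

The hatch is propped open: the middle hole of the stay bar is down over the peg, the knob is released, and the job is handed in at 13.6 s.

I gripped the black knob, lifted the bar and pushed the sash open. I then lined up the middle hole using the wrist camera and lowered it in small steps. The measured forces between steps stayed around 7 N or less.

**Last checks:**
- **Hole:** two holes show on either side of the peg, so it is the middle one.
- **Bar height:** the depth image puts the bar's top face at about 57–61 mm from peg to knob. That fits a level bar fully down, though single readings scatter by several mm.
- **Sash:** it stayed open after release. My linkage model puts the angle at about 0.49–0.53 rad, inside the 0.44–0.56 range.
- **Arm and surroundings:** the arm is clear of everything with near-zero force. By eye, the things standing around look unmoved.

**Disagreements:** the peg came out 5–6 mm off its mark along x, slightly more than the stated 4.5 mm, probably from calibration error in the hatch pose. Camera and model positions for the bar also differed by about 3 mm. I aligned the hole to the peg directly by sight instead.

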